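# Prop up the long shim-case stand

## Task

Two sheet-metal stands on the bench each hold a clear case of valve shims on edge, and each has a folding prop leg on its back. Swing the leg of the longer stand (the one with the wide case) all the way out until it reaches its stop, so the stand cannot tip over, and leave the shorter stand's leg as it is.

Things in the scene. Friction and masses are not known exactly. Their poses are not given: they have to be found in the camera images.
- long_stand: The longer stand, fixed: upright grey back plate 194 mm long, 4 mm thick, 105 mm high, a clear case of steel discs (184 x 29 x 99 mm) on edge in front. Origin on the bench, mid-length, on the back plate's front face. y along the plate, z up, x out of its back, away from the robot (turned up to 0.5 rad). Hinge pin of its leg, upright, at x = 14, y = -50 mm. Nothing on it is above 106 mm.
- long_leg (a joint): Angle (rad) of the dark steel prop leg on the long stand's back: 0 folded flat along the back (towards the stand's +y), 1.75 its stop, just past square to the back; opening turns it clockwise from above. It starts at 0.5 to 0.95, so a fingertip fits between leg and stand near the tip. Light hinge friction (under 1 N at the tip), no spring: it stays where it is left.
- long_leg_tip (a point): Free end of the long stand's leg, 112 mm from the hinge axis, 90 mm above the bench (its top edge). Frame turns with the leg: y from hinge to tip, z up, x the way to push. The leg is an upright plate 6 mm thick, centred on the line from hinge to tip, 24 to 90 mm above the bench over its length, with a short foot and a 10 mm round bead at its free end.
- short_leg_tip (a point): Point on the free end of the other leg, that of the shorter stand (104 mm long, case 94 mm long, as high as the long one), 90 mm from its hinge, 90 mm above the bench. That leg is of the same kind, only shorter, folds the other way round and must be left as it is.
Mind the look-alikes: they are no part of the job. What is shaped like the long_stand but pink or yellow is not meant.

How it is judged:
At the end, for the whole second after the job is handed in: The long stand's leg is swung out to within 10 degrees of its stop (joint above 1.575 rad of 1.75) and at rest, and the tip of the short stand's leg is within 20 mm of where it was (value of joint long_leg above 1.575 rad and velocity of joint long_leg between -0.05 and 0.05 rad/s and distance of short_leg_tip from where it was at the start of the episode below 0.02 m); the robot touches nothing.
It fails at once if the short stand's leg is moved by more than 20 mm at its tip (distance of short_leg_tip from where it was at the start of the episode above 0.02 m).
It also fails if it takes over 32 s, if anything falls off the work surface, if the arm or the gripper's body presses on something with over 40 N, if the wrist force passes 120 N, or if a joint passes its speed limit or range.

## Robot

A 6-joint arm with a two-finger parallel gripper is mounted at the origin on the work surface. World frame = base frame: x ahead of the robot, y to its left, z up, the work surface at z = 0. Lengths are in m, angles in rad, forces in N, time in s.
With the tool pointing down it reaches from about 0.3 to 0.775 m from the base axis. Payload 14.6 kg.
Tool frame: the origin (TCP) lies between the finger pads; the fingertips stand 8 mm ahead of it and the grasp point (between the pads) lies 11 mm behind it; z points along the fingers, y is the line along which they close (so a half turn about z gives the same grasp; the last joint's range is limited). The gripper opens to 94 mm and grips with 3 to 60 N. Pads are 16 mm wide; open, the fingers measure 119 mm over their backs; the gripper's body (75 mm by 177 mm) begins 78 mm behind the grasp point.
Start: joints at [-1.285, 0.3, 1.521, -0, 1.321, -0.067], TCP at [0.19, -0.516, 0.213] pointing down, gripper open.
Joint ranges: [-3.03, 3.03], [-0.79, 2.21], [0.23, 2.52], [-1.04, 4.18], [0, 3.07], [-2.55, 2.55]. Speed limits (rad/s): [2.22, 2.22, 2.57, 3.14, 3.14, 3.14].

## Interface

Orientations are given as a unit quaternion [w, x, y, z].
In Python, from rig import observe, snapshot, order gives the robot as it stands.
- The arm moves only by the tool step_arm, never from a script. Its argument "targets" is a list that holds one entry, the list of rows, each a list of 6 numbers: the shift along the tool's x, y, z in m, then the turn, a rotation vector about the tool's x, y, z in rad. In form: [[[tx, ty, tz, rx, ry, rz], ...]]. A call has 1 to 8 rows; each row shifts and turns the commanded pose from where the row before left it, along the tool's axes as they then stand; what a row does not reach is not made up. A row lasts 1/12 s, in which the tool goes at most 41.7 mm and 7.16 degrees, less where a joint would pass 70% of its speed; a pose out of reach is approached as far as the arm can. A call is refused whole if a number of a shift passes 0.0417 or a number of a turn 0.125, either way. A call with a gripper value outside its range is refused whole. "hand" is the closure, from -1 (fully open) to 1 (shut), set as the call begins (left out, the last holds). The fingers move at their own pace and stop on an object; the grip force is fixed at half the most. Time passes only in rows, so rows that do not move let the fingers close. It gives the time, the measured TCP pose, the force, the opening and the grip force at its end, in the units of the state.
- observe(): the state, without advancing time (a new reading comes with each control period).
- snapshot(name): name is "scene" or "top" or "wrist"; returns a dict with "color" (400x640x3 uint8, blue, green, red), "K" (3x3 intrinsics, pixels), "k1" (the pictures are not rectified: a ray, as slopes to the right and down, at radius r is drawn at 1 + k1 r^2 times it, then the intrinsics apply), "R" (3x3) and "t" (3): a world point X has camera coordinates R X + t; the wrist camera has in their place "hand_eye" (4x4, takes a point from camera to tool coordinates, whose origin is the TCP and whose axes are the flange's). Camera axes: x right, y down, z forward; pixel columns grow to the right and rows downward; lengths in m; the calibration is good to about 2 mm. A picture is of the moment at which its call begins: read the wrist's pose just before it. There is no depth.
- order.close_job(): hands the job in; it is judged then, once.
The state is a dict: "time_s": time; "joint_pos": joint angles; "qvel": joint speeds; "effort": joint torques, N m; "tool_pos": TCP position; "eef_rot": TCP orientation; "wrist_force": force on the tool from outside, world axes, zero at the start; "torque": the same for the moment, N m; "finger_gap": finger opening in m; "finger_force": force on a finger pad.
Only numpy, scipy, OpenCV 4.12 (cv2) and the standard library are available. Lean on these libraries where they do the work, as an engineer would, in place of code of your own. Each camera call takes 0.05 s, during which the arm holds its last target. There are 200 camera calls.

## Working session

There is one attempt and no reset: what is moved stays moved. The work goes in short steps, Python scripts to look and compute and a tool call to move; the robot and the scene stay as the last step left them, time stands still between calls to the robot, and variables do not carry over. Pictures are saved under pics/ and viewed, at most 10 in all, crops included, and the job is handed in when it is done.

Besides the shell and the picture viewer there is one more tool, called after ">>>" by a JSON object that holds its "method" and its "body". step_arm: Moves the arm, as the interface text tells. Its arguments: {"type":"object","properties":{"targets":{"type":"array","items":{"type":"array","items":{"type":"array","items":{"type":"number"}}}},"hand":{"type":"number"}},"required":["targets"]}

```bash
mkdir -p pics; ls; python3 - <<'E'
from rig import observe, snapshot
import cv2,numpy as np
s=observe(); print(s)
for n in ("scene","top"):
    d=snapshot(n); cv2.imwrite(f"pics/{n}0.png",d["color"]); np.savez(f"{n}0.npz",**d)
    print(n,d["K"].tolist(),d["k1"],d["R"].tolist(),d["t"].tolist())
E
```

```text
pics
{'time_s': 0.0, 'joint_pos': array([-1.28461072e+00,  3.00446508e-01,  1.52157365e+00, -2.06412671e-05,
        1.32067579e+00, -6.65940513e-02]), 'qvel': array([ 0.00025346, -0.00064661, -0.00044662, -0.00124925, -0.00074761,
       -0.00053495]), 'effort': array([ 2.66431867e-03, -5.31801867e+01, -3.52738202e+01,  7.09397555e-02,
        2.43992714e-02, -8.99324527e-05]), 'tool_pos': array([ 0.18995535, -0.51589525,  0.21290295]), 'eef_rot': array([-5.47226698e-04,  9.84483008e-01,  1.75479066e-01, -7.03844280e-05]), 'wrist_force': array([0.07961993, 0.01057633, 0.02772678]), 'torque': array([ 0.01640988,  0.00411904, -0.00943686]), 'finger_force': 0.0, 'finger_gap': 0.09393953438137136}
scene [[361.96314825938634, 0.0, 319.03606706846693], [0.0, 361.96314825938634, 198.9756109545898], [0.0, 0.0, 1.0]] -0.06212442980618643 [[-0.5228874264827322, 0.8523990309424332, 0.002152039652543666], [0.6524069839863055, 0.40182853003698266, -0.6425721435716075], [-0.5485926234212031, -0.3345888887825156, -0.7662221668883795]] [0.2545233210567005, -0.1657613129770693, 1.1789180292572152]
top [[496.0255727296368, 0.0, 324.24065814357954], [0.0, 496.0255727296368, 204.6526888899841], [0.0, 0.0, 1.0]] -0.0659265284792622 [[0.0044927440408615614, -0.9999894560044497, -0.0009503319991681873], [-0.9818463555507768, -0.004231016776840855, -0.1896307796447921], [0.1896247593080632, 0.0017850425651596401, -0.9818550118425836]] [-0.04101265231528449, 0.3866138987218726, 1.4617834206107507]
```

View pics/top0.png

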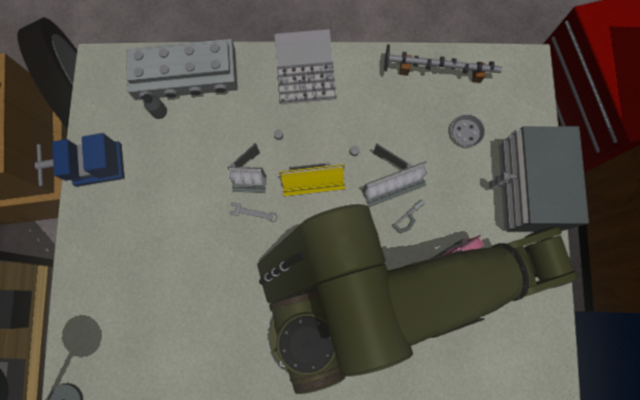

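View pics/scene0.png

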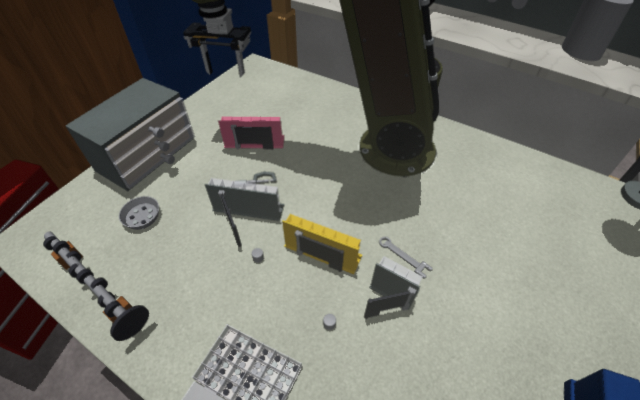

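The top view shows the long grey stand at about (395,182). Its dark leg runs from the hinge at about (409,166) to the tip at about (375,148). The short stand is at (247,178), with its leg at (247,155). Yellow and pink are decoys. Next is an enlarged crop to measure from.

```bash
cat > h.py <<'E'
import numpy as np,cv2
def ray(d,uv):
    K=d["K"];D=np.array([float(d["k1"]),0,0,0])
    p=cv2.undistortPoints(np.array([[uv]],float),K,D)[0,0]
    R=d["R"];return -R.T@d["t"],R.T@np.array([p[0],p[1],1])
def onz(d,uv,z):
    c,v=ray(d,uv);return c+v*(z-c[2])/v[2]
E
python3 - <<'E'
import numpy as np,cv2
im=cv2.imread("pics/top0.png")[130:220,340:450]
cv2.imwrite("pics/crop1.png",cv2.resize(im,None,fx=6.5,fy=6.5,interpolation=cv2.INTER_CUBIC))
im=cv2.imread("pics/scene0.png")[165:260,190:300]
cv2.imwrite("pics/crop2.png",cv2.resize(im,None,fx=6,fy=6,interpolation=cv2.INTER_CUBIC))
E
```

```text
(no output)
```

View pics/crop1.png

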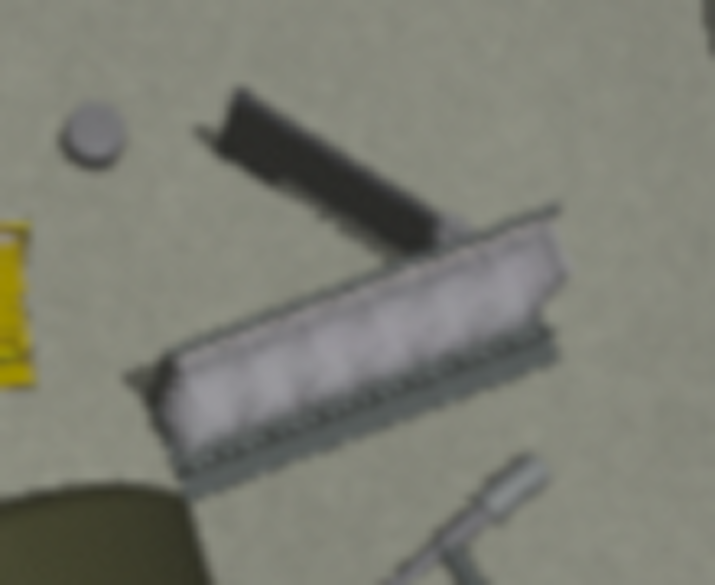

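View pics/crop2.png

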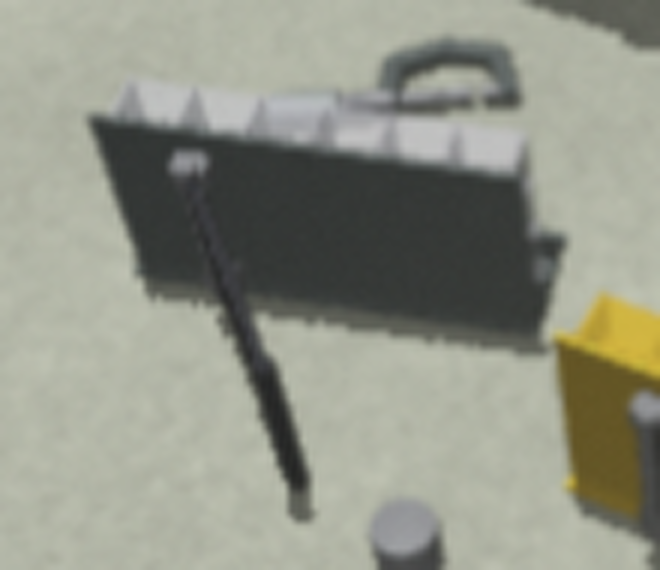

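The crops show the top edge of the leg running from the tip at crop1 (240,92) to the hinge at (455,225). The top edge of the back plate runs from (140,375) to (560,208). In crop2 the leg's tip is at about (300,485).

```bash
python3 - <<'E'
import numpy as np; from h import *
d=dict(np.load("top0.npz")); 
P=lambda u,v,z: onz(d,(u/6.5+340-.4,v/6.5+130-.4),z)
a=P(140,375,.105);b=P(560,208,.105);t=P(240,92,.09);h=P(455,225,.09)
print("plate",a,b,np.linalg.norm(a-b)); y=(a-b)[:2]/np.linalg.norm((a-b)[:2]); x=np.array([y[1],-y[0]])
m=((a+b)/2)[:2]; hp=m+.010*x-.05*y
print("yaw",np.arctan2(x[1],x[0]),"x",x,"hinge model",hp,"hinge px",h,"tip",t,np.linalg.norm(t[:2]-hp))
v=t[:2]-hp; print("leg angle",np.arctan2(v@x,v@y), v/np.linalg.norm(v))
for q in (.5,.8,1.2,1.6,1.75): 
  u=np.cos(q)*y+np.sin(q)*x; n=np.array([u[1],-u[0]]); print(q,"tip",hp+.112*u,"dir",u,"push",n, "contact pt", hp+.09*u-.013*n)
for p in [(354,151,.02),(278.5,134.5,.02),(331,166,.09),(289,168,.09),(312,180,.1)]: print(p,onz(d,p[:2],p[2]))
E
```

```text
plate [ 0.42543434 -0.14630058  0.105     ] [ 0.50386022 -0.33732117  0.105     ] 0.2064932956193094
yaw 0.38957860523151816 x [0.92506919 0.37979863] hinge model [ 0.4928879  -0.28426635] hinge px [ 0.499792   -0.29202993  0.09      ] tip [ 0.56257317 -0.1948126   0.09      ] 0.11339316359708063
leg angle 1.0513884104164155 [0.61454558 0.78888132]
0.5 tip [ 0.50522998 -0.17294846] dir [0.11019714 0.99390975] push [ 0.99390975 -0.11019714] contact pt [ 0.48988482 -0.19338191]
0.8 tip [ 0.53757543 -0.18156764] dir [0.39899576 0.91695277] push [ 0.91695277 -0.39899576] contact pt [ 0.51687714 -0.19655366]
1.2 tip [ 0.5740406  -0.20707672] dir [0.72457766 0.68919316] push [ 0.68919316 -0.72457766] contact pt [ 0.54914038 -0.21281946]
1.6 tip [ 0.59769355 -0.24477234] dir [0.93576468 0.35262511] push [ 0.35262511 -0.93576468] contact pt [ 0.5725226  -0.24036515]
1.75 tip [ 0.6024186  -0.26087777] dir [0.97795269 0.20882658] push [ 0.20882658 -0.97795269] contact pt [ 0.5781889  -0.25275857]
(354, 151, 0.02) [ 0.56121059 -0.13149867  0.02      ]
(278.5, 134.5, 0.02) [0.61441078 0.10574912 0.02      ]
(331, 166, 0.09) [ 0.49309618 -0.05887999  0.09      ]
(289, 168, 0.09) [0.48648831 0.06529858 0.09      ]
(312, 180, 0.1) [ 0.44780018 -0.00334314  0.1       ]
```

>>> {"method": "step_arm", "body": {"targets": [[[0.026, -0.0117, 0, 0, 0, 0], [0.026, -0.0117, 0, 0, 0, 0], [0.026, -0.0117, 0, 0, 0, 0], [0.026, -0.0117, 0, 0, 0, 0], [0.026, -0.0117, 0, 0, 0, 0], [0.026, -0.0117, 0, 0, 0, 0], [0.026, -0.0117, 0, 0, 0, 0], [0.026, -0.0117, 0, 0, 0, 0]]], "hand": 1}}

```text
time_s: 0.77
tool_pos: [0.3536, -0.3552, 0.2133]
eef_rot: [-0.0, 0.984, 0.175, -0.0]
wrist_force: [0.5, 0.0, -0.4]
finger_gap: 0.044
finger_force: 0.0
```

>>> {"method": "step_arm", "body": {"targets": [[[0.026, -0.0117, 0, 0, 0, 0], [0.026, -0.0117, 0, 0, 0, 0], [0.026, -0.0117, 0, 0, 0, 0], [0.026, -0.0117, 0, 0, 0, 0], [0.026, -0.0117, 0, 0, 0, 0], [0.026, -0.0117, 0, 0, 0, 0], [0.026, -0.0117, 0, 0, 0, 0], [0, 0, 0, 0, 0, 0]]]}}

```text
time_s: 1.43
tool_pos: [0.4976, -0.2136, 0.213]
eef_rot: [-0.0, 0.984, 0.177, -0.0]
wrist_force: [-0.2, -0.0, 0.4]
finger_gap: 0.0008
finger_force: 0.0
```

```bash
python3 - <<'E'
from rig import observe, snapshot
import cv2,numpy as np
s=observe(); d=snapshot("wrist"); cv2.imwrite("pics/w1.png",d["color"]); np.savez("w1.npz",p=s["tool_pos"],q=s["eef_rot"],**d)
print(s["tool_pos"],d["hand_eye"].round(3).tolist())
E
```

```text
[ 0.49760909 -0.21363491  0.21297426] [[0.001, -0.964, -0.267, 0.078], [1.0, 0.001, 0.001, 0.001], [-0.001, -0.267, 0.964, -0.171], [0.0, 0.0, 0.0, 1.0]]
```

View pics/w1.png

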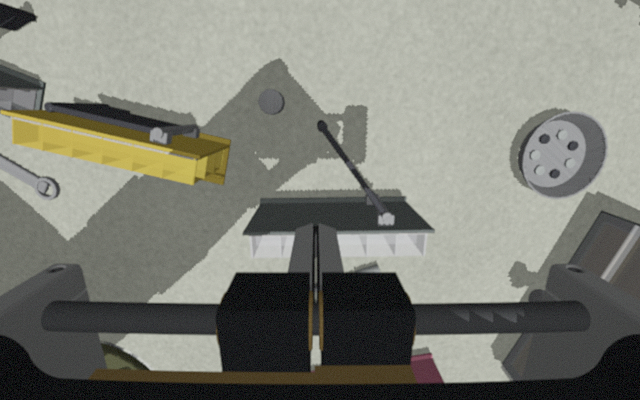

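The wrist view shows the leg tip at (322,126), the hinge at (387,218) and the plate's top edge from (245,234) to (434,230).

```bash
python3 - <<'E'
import numpy as np; from h import *
from scipy.spatial.transform import Rotation as Ro
d=dict(np.load("w1.npz")); T=np.eye(4); T[:3,:3]=Ro.from_quat(d["q"],scalar_first=True).as_matrix(); T[:3,3]=d["p"]
C=np.linalg.inv(T@d["hand_eye"]); d["R"]=C[:3,:3]; d["t"]=C[:3,3]
t,h,a,b=[onz(d,p,z) for p,z in (((322,126),.09),((387,218),.09),((245,234),.105),((434,230),.105))]
print(t,h,np.linalg.norm(t-h),a,b,np.linalg.norm(a-b))
y=(a-b)[:2]; y/=np.linalg.norm(y); x=np.array([y[1],-y[0]]); v=(t-h)[:2]; print("yaw",np.arctan2(x[1],x[0]),"q",np.arctan2(v@x,v@y),"hinge model",((a+b)/2)[:2]+.012*x-.05*y)
Rt=T[:2,:2]; hp=h[:2]
for q in (np.arctan2(v@x,v@y),1.1,1.3,1.5,1.65,1.75):
  u=np.cos(q)*y+np.sin(q)*x; n=np.array([u[1],-u[0]]); off=.003+.008*abs(n@Rt[:,0])+.0125*abs(n@Rt[:,1])
  c=hp+.088*u-off*n; print(round(q,2),c,"in tool",Rt.T@(c-d["p"][:2]), off)
E
```

```text
[ 0.56168707 -0.19769014  0.09      ] [ 0.49812408 -0.29409531  0.09      ] 0.11547385716869206 [ 0.43661121 -0.16232087  0.105     ] [ 0.50667114 -0.33831182  0.105     ] 0.18942336139176125
yaw 0.378857207850903 q 0.9617646134254778 hinge model [ 0.50128318 -0.29233243]
0.96 [ 0.53169362 -0.21082261] in tool [0.0329283  0.00924071] 0.01781169511323981
1.1 [ 0.54285794 -0.21625145] in tool [0.04150125 0.01821952] 0.01779845460417825
1.3 [ 0.55774453 -0.22710256] in tool [0.05167379 0.03357778] 0.017280850845134595
1.5 [ 0.57033794 -0.2412616 ] in tool [0.05854422 0.05123761] 0.01619391462872628
1.65 [ 0.5775003  -0.25289844] in tool [0.06120284 0.06464086] 0.01593008506969093
1.75 [ 0.58108516 -0.26037919] in tool [0.06195636 0.07290191] 0.016592716845408122
```

>>> {"method": "step_arm", "body": {"targets": [[[0.025, -0.002, 0, 0, 0, 0], [0, 0, 0.025, 0, 0, 0], [0, 0, 0.025, 0, 0, 0], [0, 0, 0.025, 0, 0, 0], [0, 0, 0.025, 0, 0, 0], [0, 0, 0.025, 0, 0, 0], [0, 0, 0.025, 0, 0, 0], [0, 0, 0, 0, 0, 0]]]}}

```text
time_s: 2.15
tool_pos: [0.5154, -0.2058, 0.059]
eef_rot: [-0.002, 0.985, 0.175, -0.003]
wrist_force: [-0.5, -0.7, -1.2]
finger_gap: 0.0006
finger_force: 0.0
```

>>> {"method": "step_arm", "body": {"targets": [[[0.004, 0.005, 0, 0, 0, 0], [0.004, 0.005, 0, 0, 0, 0], [0.004, 0.005, 0, 0, 0, 0], [0.004, 0.005, 0, 0, 0, 0], [0.003, 0.004, 0, 0, 0, 0], [0.003, 0.004, 0, 0, 0, 0], [0.003, 0.004, 0, 0, 0, 0], [0.002, 0.004, 0, 0, 0, 0]]]}}

```text
time_s: 2.82
tool_pos: [0.5564, -0.2308, 0.0635]
eef_rot: [0.0, 0.984, 0.176, 0.0]
wrist_force: [-1.5, -0.3, 0.8]
finger_gap: 0.0005
finger_force: 0.4
```

>>> {"method": "step_arm", "body": {"targets": [[[0.002, 0.004, 0, 0, 0, 0], [0.002, 0.004, 0, 0, 0, 0], [0.002, 0.004, 0, 0, 0, 0], [0.002, 0.004, 0, 0, 0, 0], [0.001, 0.004, 0, 0, 0, 0], [0.001, 0.004, 0, 0, 0, 0], [0.001, 0.004, 0, 0, 0, 0], [0, 0.003, 0, 0, 0, 0]]]}}

```text
time_s: 3.48
tool_pos: [0.5772, -0.2563, 0.0634]
eef_rot: [0.0, 0.984, 0.175, 0.0]
wrist_force: [-0.9, 0.5, 0.3]
finger_gap: 0.0007
finger_force: 0.4
```

>>> {"method": "step_arm", "body": {"targets": [[[0, 0.002, 0, 0, 0, 0], [0, 0.002, 0, 0, 0, 0], [0, 0.001, 0, 0, 0, 0], [0, 0, 0, 0, 0, 0]]]}}

```text
time_s: 3.82
tool_pos: [0.578, -0.2589, 0.0633]
eef_rot: [-0.002, 0.984, 0.176, -0.001]
wrist_force: [-7.5, 13.3, 6.7]
finger_gap: 0.0006
finger_force: 7.0
```

Wrist force rose to about 15 N, so the leg is on its stop. I'll back off and lift.

>>> {"method": "step_arm", "body": {"targets": [[[0, -0.004, 0, 0, 0, 0], [0, -0.006, 0, 0, 0, 0], [-0.002, -0.01, 0, 0, 0, 0], [0, 0, -0.01, 0, 0, 0], [0, 0, -0.03, 0, 0, 0], [0, 0, -0.04, 0, 0, 0], [0, 0, -0.04, 0, 0, 0], [0, 0, -0.03, 0, 0, 0]]]}}

```text
time_s: 4.48
tool_pos: [0.5703, -0.2429, 0.2181]
eef_rot: [0.001, 0.984, 0.175, 0.002]
wrist_force: [0.0, 0.2, 0.8]
finger_gap: 0.0001
finger_force: 0.0
```

>>> {"method": "step_arm", "body": {"targets": [[[-0.03, 0, 0, 0, 0, 0], [-0.03, 0, 0, 0, 0, 0], [-0.02, 0, 0, 0, 0, 0], [0, 0, 0, 0, 0, 0], [0, 0, 0, 0, 0, 0], [0, 0, 0, 0, 0, 0]]]}}

```text
time_s: 4.98
tool_pos: [0.4954, -0.2702, 0.2142]
eef_rot: [0.0, 0.984, 0.175, 0.0]
wrist_force: [0.3, 0.2, -1.0]
finger_gap: 0.0007
finger_force: 0.0
```

```bash
python3 - <<'E'
from rig import observe, snapshot
import cv2,numpy as np
s=observe(); d=snapshot("wrist"); cv2.imwrite("pics/w2.png",d["color"]); np.savez("w2.npz",p=s["tool_pos"],q=s["eef_rot"],**d)
print(s["time_s"],s["tool_pos"],s["wrist_force"],abs(s["qvel"]).max())
E
```

```text
4.9833 [ 0.49538459 -0.27022835  0.21415869] [ 0.31154726  0.1808866  -1.02454334] 0.015752576300193364
```

View pics/w2.png

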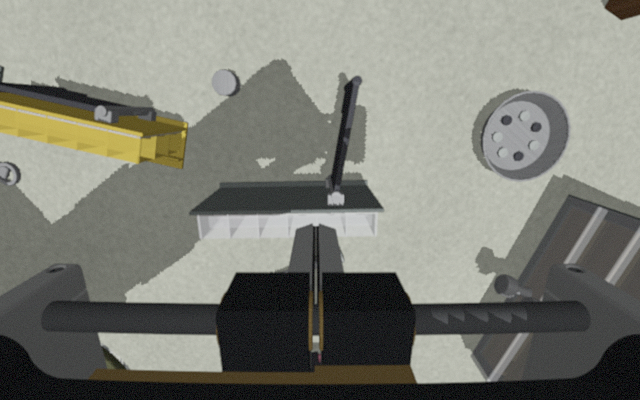

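The leg now stands just past square to the back, with its tip at (356,79) and the hinge at (336,197). I'll check the angle and then hand in.

```bash
python3 - <<'E'
import numpy as np; from h import *
from scipy.spatial.transform import Rotation as Ro
d=dict(np.load("w2.npz")); T=np.eye(4); T[:3,:3]=Ro.from_quat(d["q"],scalar_first=True).as_matrix(); T[:3,3]=d["p"]
C=np.linalg.inv(T@d["hand_eye"]); d["R"]=C[:3,:3]; d["t"]=C[:3,3]
t,h,a,b=[onz(d,p,z) for p,z in (((356,79),.09),((336,197),.09),((191,213),.105),((384,210),.105))]
y=(a-b)[:2]; y/=np.linalg.norm(y); x=np.array([y[1],-y[0]]); v=(t-h)[:2]; q=np.arctan2(v@x,v@y); print("q",q)
if q>1.65:
    from rig import order; print(order.close_job())
E
```

```text
q 1.7319230175565812
the job is handed in; nothing more can be done
None
```

The long stand's leg is swung out to its stop, measured at about 1.73 rad of 1.75. I never went near the short stand's leg, the arm is clear of everything, and I handed the job in at about 5 s.

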